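# Hang the lipped nut bin on the louvred panel's rail

### The arm

A 7-joint arm with a two-finger parallel gripper is mounted at the origin on a cart in front of the work surface, level with it; the furniture and walls round the work are solid. World frame = base frame: x ahead of the robot, y to its left, z up, the work surface at z = 0. Lengths are in mm, angles in rad, forces in N, time in s.
With the tool pointing down it reaches from about 400 to 875 mm from the base axis. Payload 4.4 kg.
Tool frame: the origin (TCP) lies on the centre line of the jaws, within the pads' length; the fingertips stand 14 mm ahead of it and the grasp point (between the pads) lies 5 mm behind it; z points along the fingers, x is the direction in which the jaws open and shut, and the axes are right-handed (so a half turn about z gives the same grasp; the last joint's range is limited). The gripper opens to 85 mm and grips with 20 to 120 N. Pads are 22 mm wide; open, the fingers measure 114 mm over their backs; the gripper's body (76 mm by 85 mm) begins 54 mm behind the grasp point. The pads swing forward as they close: fully open they stand 13 mm farther back than shut.
Start: joints at [-1.239, 0.628, 0.038, 1.517, -0.027, 0.996, -0.02], TCP at [251.783, 599.269, 245.313] pointing down, gripper open.
Joint ranges: [-3.06, 3.06], [-0.37, 2.12], [-1.25, 1.32], [0.18, 2.47], [-1.1, 4.24], [0.23, 1.98], [-2.94, 2.94]. Speed limits (rad/s): [2.57, 2.57, 3.14, 3.14, 3.14, 3.14, 3.14].

### API

Orientations are given as [roll, pitch, yaw] about the fixed x, y, z axes, in that order (R = Rz(yaw) Ry(pitch) Rx(roll)).
In Python, from cell import ctrl gives the robot as it stands.
- The arm moves only by the tool send_rows, never from a script. Its argument "commands" is a list of rows, each a list of 5 numbers: the finger opening in mm, from 0 to 85.4, then the shift along the tool's x, y, z in mm, then the turn about the tool's z in degrees. In form: [[grip, x, y, z, roll], ...]. A call has 1 to 5 rows; each row is the pose to reach, as a shift and turn from the pose measured when the call began, along the tool's axes at that moment; what a row does not reach only later rows make up. A row lasts 1/10 s, in which the tool goes at most 50 mm and 8.59 degrees, less where a joint would pass 70% of its speed; a pose out of reach is approached as far as the arm can. A call with a gripper value outside its range is refused whole. The fingers move at their own pace and stop on an object; the grip force is fixed at half the most. Time passes only in rows, so rows that repeat a pose let the fingers close. It gives the time, the measured TCP pose, the force and the opening at its end, in the units of the state.
- ctrl.read_state(): the state, without advancing time (a new reading comes with each control period).
- ctrl.get_image(name): name is "scene" or "top" or "wrist"; returns the picture (400x640x3 uint8, red, green, blue); there is no depth.
- ctrl.camera_params(name): a dict with "fx", "fy", "cx", "cy" (pixels), "cam_to_world" (4x4, takes a point from camera to world coordinates). Camera axes: x right, y down, z forward; pixel columns grow to the right and rows downward; lengths in mm; the calibration is good to about 2 mm. A picture is of the moment at which its call begins: read the wrist's pose just before it. camera_params takes no time and is no camera call; for the wrist camera it gives the pose at the moment of the call.
- ctrl.finish_job(): hands the job in, once; it reports no verdict.
The state is a dict: "clock": time; "qpos": joint angles; "qd": joint speeds; "tau": joint torques, N m; "eef_pos": TCP position; "tool_rot": TCP orientation; "force": force on the tool from outside, world axes, zero at the start; "torque": the same for the moment, N m; "width": finger opening in mm.
Only numpy, scipy, OpenCV 4.12 (cv2) and the standard library are available. Lean on these libraries where they do the work, as an engineer would, in place of code of your own. Each camera call takes 0.05 s, during which the arm holds its last target.

### The job

Hang the small grey parts bin, with its two nuts in it, on the top rail of the louvred panel: bring it gently up against the open part of the rail, let its back lip drop over and catch, then slide it left along the rail, under the keeper, until it sits against the end stop, and let go. The rail's exact height and stand-off are adjustable and not known, so feel for it, and never press the bin against the panel harder than about 20 N. Keep the nuts in the bin and leave the tin, dropper bottle, mixing cup and screwdriver where they are.

Things in the scene. Friction and masses are not known exactly. Their poses are not given: they have to be found in the camera images.
- bin_center (a point): Middle (half-way up) of the grey parts bin, 90 long (x) x 60 wide (y) x 60 high; grip it here across its width. Axes: x to its back (lip side), y left, z up. Underside 30 below; back wall's outer face at x +37, front at -53, sides at y +/-30. Walls 3 thick; sides are full height from x -30 back, only 32 high in front of that. Starts upright on the bench; about 0.2 to 0.4 kg with nuts.
- bin: The same bin; origin at the centre of its underside (8 in front of and 30 below bin_center), same axes.
- bin_lip (a point): Underside of the bin's back lip, mid-width, 7.5 behind the back wall's outer face and 57 above the bin's underside; bin axes. The lip is 3 thick, as wide as the bin, and turns down at its back into a sloping skirt ending 14 below this point, 14 behind the back wall at most. Free gap from back wall to skirt: about 5 at the top, 9 at the skirt's lower edge.
- panel: Grey louvred sheet-steel panel stand, 255 wide, 115 high, fixed to the bench. Origin on the bench under the middle of the top rail, below its nominal front face. Axes: x away from the robot into the panel, y left along the rail, z up. The sheet stands at x +36; feet 24 wide, 8 high, reach to x -50 at y +/-126.
- rail_nominal (a point): NOMINAL front top edge of the steel top rail, mid-length, 160 above the bench; panel axes. Rail 4 thick, 18 high, y -125 to +125, free behind. A rest bar, face flush, lies 38 to 50 below its top. Rail, rest bar, stop and keeper form one rigid carrier, which may be set up to 20 nearer or farther (x) and 12 higher or lower (z) than this point says; y is exact. It does not move in use.
- stop_face (a point): Face of the end stop at the rail's left end (y +110 on the panel), looking right; panel axes. Home: the bin's left side touches it, bin centre 30 right of it. A keeper plate covers the rail from 22 right of this face up to it, underside 7.5 above the rail's top: the lip cannot drop in there but slides in beneath it. Open rail: from 22 to 215 right of this face.
- nut_a: Brass-coloured ring nut 27 x 31 x 13, loose in the front half of the bin; origin at the centre of its underside.
- nut_b: Second identical nut, loose in the rear half of the bin.
- tin: Bystander: white tin, 74 diameter, 132 high, left front; origin at centre of underside.
- dropper: Bystander: small brown dropper bottle, 37 diameter, 117 high; origin at centre of underside.
- cup: Bystander: clear mixing cup, 93 diameter, 104 high, to the right; origin at centre of underside.
- driver: Bystander: red-handled screwdriver 188 long, 27 wide, lying on the bench at the front; origin at the centre of its underside.

How it is judged:
By the outcome, as a careful person would: the job done as asked, in the order asked, and still so for the second after the job is handed in, with the robot touching nothing.
It also fails if it takes over 58 s, if anything falls off the work surface, if the arm or the gripper's body presses on something with over 40 N, if the wrist force passes 120 N, or if a joint passes its speed limit or range.

## Working session

There is one attempt and no reset: what is moved stays moved. The work goes in short steps, Python scripts to look and compute and a tool call to move; the robot and the scene stay as the last step left them, time stands still between calls to the robot, and variables do not carry over. Pictures are saved under pics/ and viewed, and the job is handed in when it is done.

Besides the shell and the picture viewer there is one more tool, called after ">>>" by a JSON object that holds its "method" and its "body". send_rows: Moves the arm, as the interface text tells. Its arguments: {"type":"object","properties":{"commands":{"type":"array"}},"required":["commands"]}

```bash
mkdir -p pics; ls; python3 - <<'E'
from cell import ctrl
import cv2,numpy as np
s=ctrl.read_state()
for k,v in s.items(): print(k,np.round(v,3).tolist())
for n in ["scene","top","wrist"]:
    p=ctrl.camera_params(n); print(n,p["fx"],p["fy"],p["cx"],p["cy"]);print(np.round(p["cam_to_world"],3).tolist())
    cv2.imwrite(f"pics/{n}0.png",cv2.cvtColor(ctrl.get_image(n),cv2.COLOR_RGB2BGR))
E
```

```text
pics
clock 0.0
qpos [-1.239, 0.629, 0.038, 1.518, -0.027, 0.996, -0.02]
qd [-0.001, 0.0, -0.001, 0.001, 0.001, -0.001, -0.0]
tau [0.0, -56.34, 1.226, -19.345, 0.011, 0.011, -0.0]
eef_pos [251.499, 598.699, 244.38]
tool_rot [3.142, 0.002, 1.173]
force [-1.158, 0.171, -0.868]
torque [-0.035, -0.077, -0.008]
width 85.202
scene 362.72175281213873 362.72175281213873 318.1190288840635 195.05089323526357
[[0.843, -0.402, 0.357, 147.714], [-0.538, -0.648, 0.539, -255.316], [0.015, -0.646, -0.763, 806.16], [0.0, 0.0, 0.0, 1.0]]
top 400.963206404075 400.963206404075 325.22115988759015 199.4192669891843
[[-0.007, -0.985, 0.173, 302.426], [-1.0, 0.008, 0.005, 207.277], [-0.006, -0.173, -0.985, 1186.41], [0.0, 0.0, 0.0, 1.0]]
wrist 275.6315168538837 275.6315168538837 316.52168902746376 200.36138783607447
[[0.387, 0.884, 0.264, 184.309], [0.922, -0.37, -0.113, 626.867], [-0.002, 0.287, -0.958, 372.598], [0.0, 0.0, 0.0, 1.0]]
```

View pics/scene0.png

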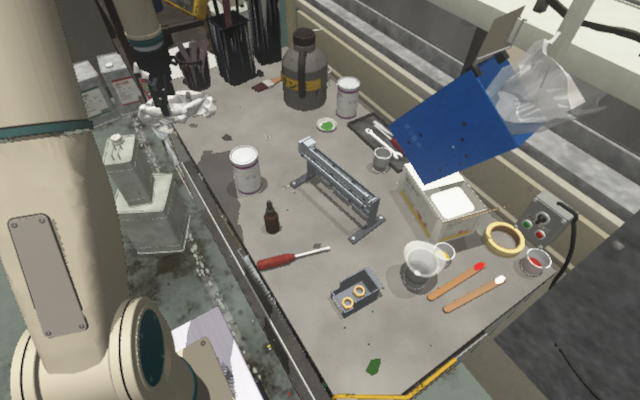

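View pics/top0.png

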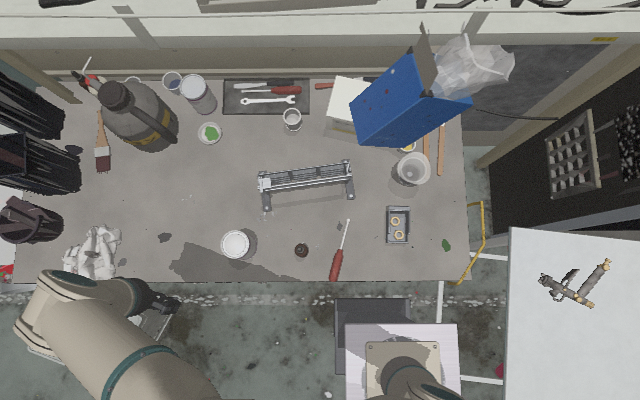

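View pics/wrist0.png

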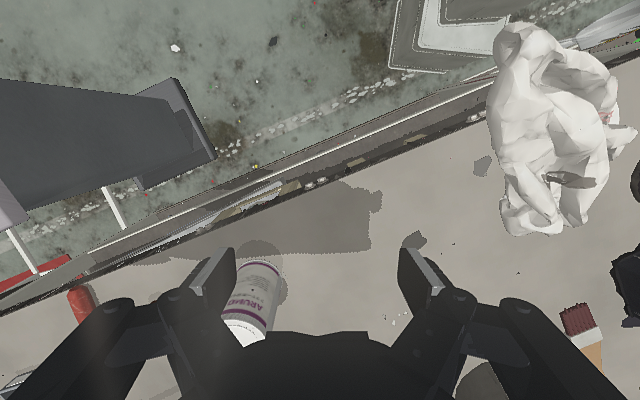

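The scene shows the bin at about (357,292) and the panel rail from (302,145) to (380,203). In the top view the bin is at about (397,225) and the rail runs from (259,183) to (352,167). Next I'll enlarge both areas.

```bash
cat > h.py <<'E'
import numpy as np,cv2
from cell import ctrl
def ray(n,u,v,p=None):
    p=p or ctrl.camera_params(n); T=np.array(p["cam_to_world"])
    d=T[:3,:3]@np.array([(u-p["cx"])/p["fx"],(v-p["cy"])/p["fy"],1.]); return T[:3,3],d
def onz(n,u,v,z,p=None):
    o,d=ray(n,u,v,p); return o+d*(z-o[2])/d[2]
def proj(n,P,p=None):
    p=p or ctrl.camera_params(n); T=np.linalg.inv(np.array(p["cam_to_world"])); c=T[:3,:3]@np.array(P,float)+T[:3,3]
    return np.array([p["fx"]*c[0]/c[2]+p["cx"],p["fy"]*c[1]/c[2]+p["cy"]])
def tri(*obs):
    A=np.zeros((3,3));b=np.zeros(3)
    for n,u,v in obs:
        o,d=ray(n,u,v);d=d/np.linalg.norm(d);M=np.eye(3)-np.outer(d,d);A+=M;b+=M@o
    X=np.linalg.solve(A,b); return X
def crop(f,x,y,w,h,k,out):
    im=cv2.imread(f)[y:y+h,x:x+w]; cv2.imwrite(out,cv2.resize(im,None,fx=k,fy=k,interpolation=cv2.INTER_CUBIC))
E
python3 - <<'E'
from h import *
crop("pics/top0.png",240,150,200,110,4,"pics/top0z.png")
crop("pics/scene0.png",280,130,120,120,5,"pics/sc0a.png")
crop("pics/scene0.png",320,250,80,80,7,"pics/sc0b.png")
E
```

```text
(no output)
```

View pics/top0z.png

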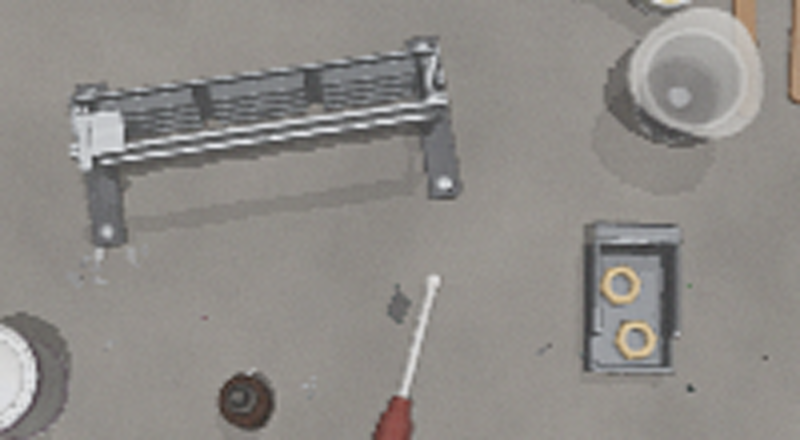

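View pics/sc0a.png

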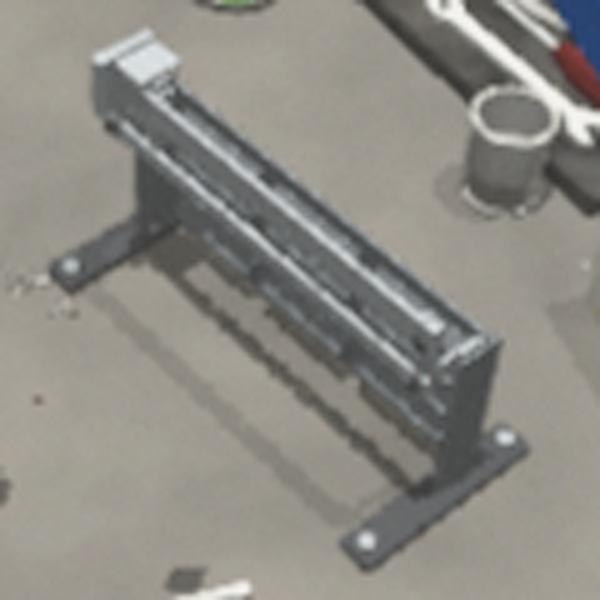

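View pics/sc0b.png

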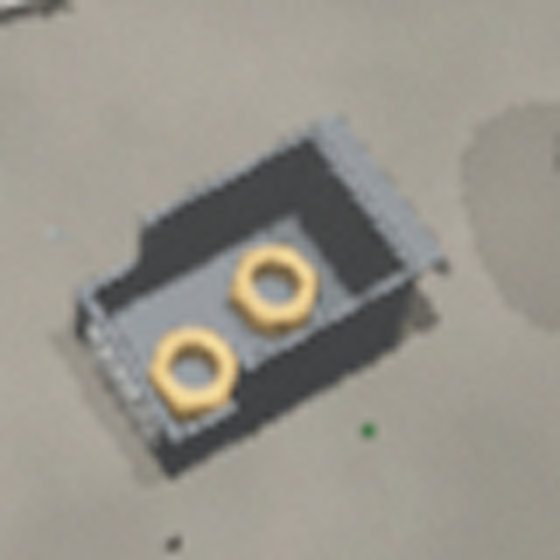

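```bash
python3 - <<'E'
from h import *
t=lambda u,v:("top",240+u/4,150+v/4)
a=lambda u,v:("scene",280+u/5,130+v/5)
b=lambda u,v:("scene",320+u/7,250+v/7)
f=lambda x:np.round(x,1).tolist()
print("lip L back tri",f(tri(t(591,225),b(335,115))), "R",f(tri(t(681,227),b(448,265))))
print("lip z60 top L,R",f(onz(*t(591,225),60)),f(onz(*t(681,227),60)))
print("front bottom  top z0",f(onz(*t(586,371),0)),f(onz(*t(672,374),0)), 'z32',f(onz(*t(584,362),32)))
print("scene front right bottom z0",f(onz(*b(172,478),0)),"front left top z32",f(onz(*b(80,293),32)),"front right top z32",f(onz(*b(165,437),32)))
print("scene lip z60 L R",f(onz(*b(345,120),60)),f(onz(*b(448,265),60)))
print("feet top bolts z8 L,R",f(onz(*t(106,232),8)),f(onz(*t(444,183),8)))
print("feet scene bolts",f(onz(*a(70,266),8)),f(onz(*a(367,540),8)),f(onz(*a(506,437),8)))
print("feet top front tips z8",f(onz(*t(92,244),8)),f(onz(*t(125,242),8)),f(onz(*t(430,198),8)),f(onz(*t(460,193),8)))
print("feet scene front tips z8",f(onz(*a(50,272),8)),f(onz(*a(70,290),8)),f(onz(*a(343,543),8)),f(onz(*a(368,568),8)))
print("rail R end",f(onz(*t(446,98),160)),f(onz(*t(446,98),150)))
print("rail front L",f(onz(*t(75,160),160)))
print("tri rail R front top end",f(tri(t(446,100),a(437,322))))
print("keeper corners z~170 top", [f(onz(*t(*q),168)) for q in [(80,115),(124,112),(126,148),(84,160)]])
print("keeper scene", [f(onz(*a(*q),168)) for q in [(115,68),(150,87),(178,60),(140,40)]])
print([f(tri(t(*q),a(*r))) for q,r in [((126,148),(150,87)),((124,112),(178,60))]])
E
```

```text
lip L back tri [481.6, 32.8, 49.7] R [478.7, -30.7, 52.3]
lip z60 top L,R [478.7, 35.1, 60.0] [476.7, -28.6, 60.0]
front bottom  top z0 [379.3, 33.3, 0.0] [376.6, -29.8, 0.0] z32 [383.7, 39.2, 32.0]
scene front right bottom z0 [379.4, -25.8, 0.0] front left top z32 [380.3, 31.3, 32.0] front right top z32 [375.9, -23.0, 32.0]
scene lip z60 L R [480.2, 25.1, 60.0] [476.2, -33.4, 60.0]
feet top bolts z8 L,R [484.4, 387.8, 8.0] [519.4, 135.8, 8.0]
feet scene bolts [485.6, 385.0, 8.0] [520.8, 135.0, 8.0] [625.7, 149.1, 8.0]
feet top front tips z8 [475.4, 398.0, 8.0] [476.7, 373.5, 8.0] [508.1, 146.4, 8.0] [511.7, 124.0, 8.0]
feet scene front tips z8 [473.2, 387.1, 8.0] [476.1, 368.6, 8.0] [509.0, 140.2, 8.0] [511.0, 120.7, 8.0]
rail R end [548.2, 142.7, 160.0] [550.6, 142.1, 150.0]
rail front L [508.6, 385.6, 160.0]
tri rail R front top end [548.0, 142.0, 160.5]
keeper corners z~170 top [[536.9, 381.6, 168.0], [538.6, 353.0, 168.0], [514.7, 351.3, 168.0], [507.0, 378.4, 168.0]]
keeper scene [[508.0, 365.2, 168.0], [515.9, 343.2, 168.0], [539.4, 353.3, 168.0], [530.7, 377.3, 168.0]]
[[518.5, 351.6, 159.7], [538.8, 352.8, 168.6]]
```

>>> {"method": "send_rows", "body": {"commands": [[85,-298,319,0,-23],[85,-298,319,0,-23],[85,-298,319,0,-23],[85,-298,319,0,-23],[85,-298,319,0,-23]]}}

```text
clock: 0.65
eef_pos: [354.4, 369.0, 245.0]
tool_rot: [-3.141, 0.002, 1.575]
force: [1.7, 0.9, 0.3]
width: 85.1
```

>>> {"method": "send_rows", "body": {"commands": [[85,-39,66,0,0],[85,-39,66,0,0],[85,-39,66,0,0]]}}

```text
clock: 0.95
eef_pos: [424.9, 326.2, 245.0]
tool_rot: [3.14, 0.003, 1.566]
force: [0.6, 0.6, 0.0]
width: 84.6
```

```bash
cat >> h.py <<'E'
import json
def snap(n,tag):
    p=ctrl.camera_params(n); im=ctrl.get_image(n); cv2.imwrite(f"pics/{tag}.png",cv2.cvtColor(im,cv2.COLOR_RGB2BGR))
    json.dump({k:np.array(v).tolist() for k,v in p.items()},open(f"pics/{tag}.json","w")); return p
def lp(tag): return json.load(open(f"pics/{tag}.json"))
E
python3 -c "
from h import *
snap('wrist','w1');print(ctrl.read_state()['eef_pos'])"
```

```text
[422.26245769 328.43369458 244.86387947]
```

View pics/w1.png

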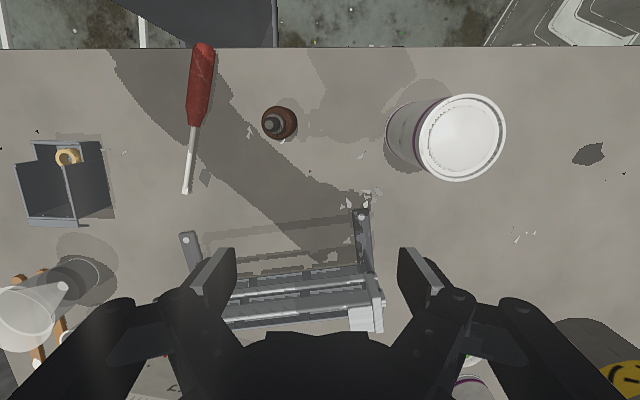

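>>> {"method": "send_rows", "body": {"commands": [[85,-30,138,-45,0],[85,-30,138,-45,0],[85,-30,138,-45,0],[85,-30,138,-45,0],[85,-30,138,-45,0]]}}

```text
clock: 1.5
eef_pos: [559.7, 299.3, 289.3]
tool_rot: [-3.14, 0.002, 1.57]
force: [-0.9, 0.3, -0.5]
width: 84.9
```

```bash
python3 -c "
from h import *
snap('wrist','w2');print(ctrl.read_state()['eef_pos'])
crop('pics/w1.png',170,200,220,140,3.6,'pics/w1z.png')
"
```

```text
[558.28289336 299.924276   289.08109803]
```

View pics/w2.png

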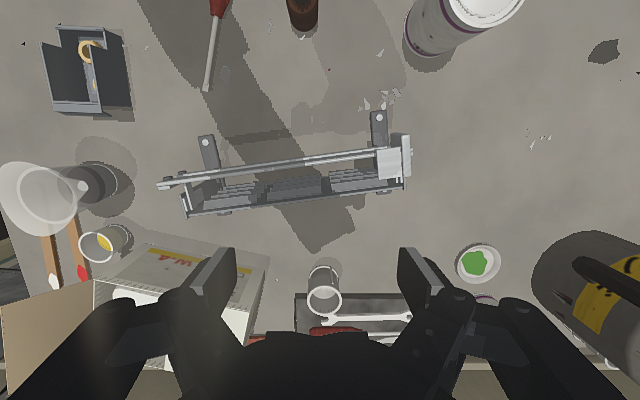

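View pics/w1z.png

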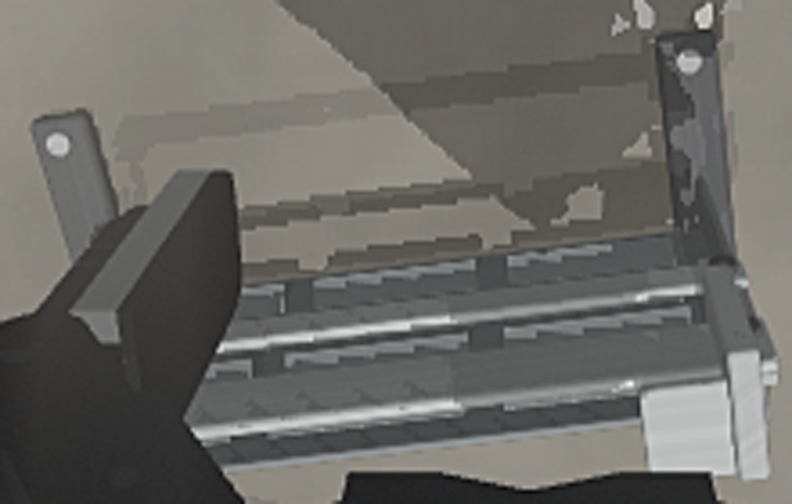

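```bash
python3 -c "
from h import *
crop('pics/w2.png',150,100,270,120,2.9,'pics/w2z.png')
crop('pics/w2.png',350,100,75,100,8,'pics/w2y.png')
"
```

```text
(no output)
```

View pics/w2z.png

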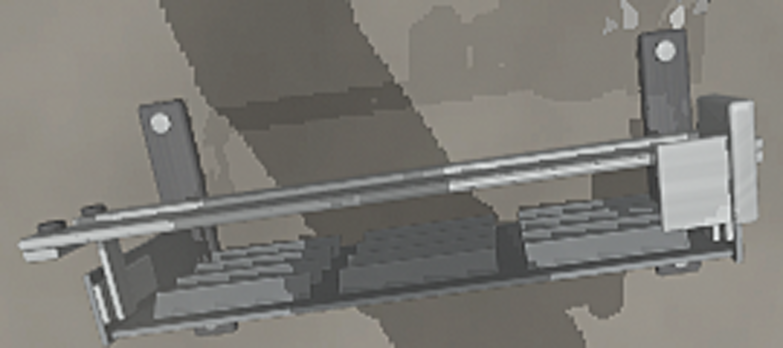

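View pics/w2y.png

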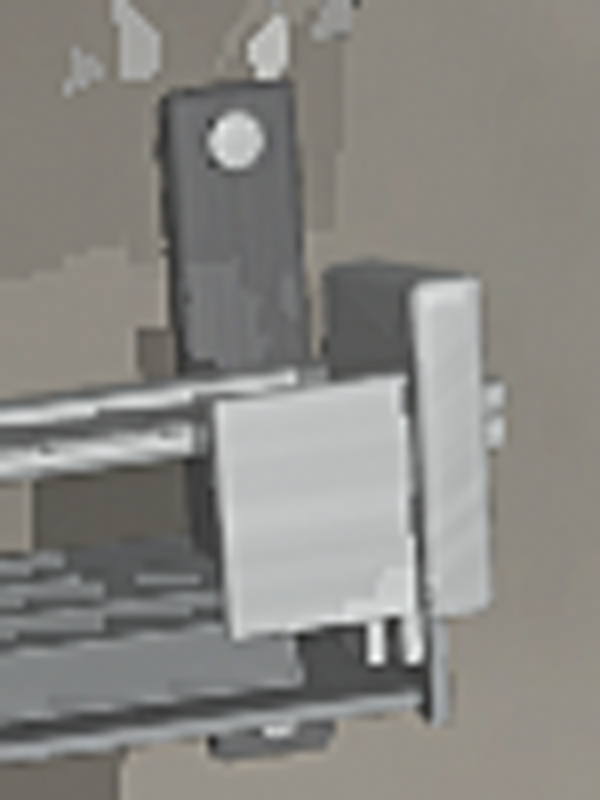

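```bash
cat >> h.py <<'E'
def tri2(*obs):
    A=np.zeros((3,3));b=np.zeros(3);R=[]
    for t,u,v in obs:
        p=lp(t) if t.startswith('w') else None
        o,d=ray(t,u,v,p);d=d/np.linalg.norm(d);M=np.eye(3)-np.outer(d,d);A+=M;b+=M@o;R.append((o,M))
    X=np.linalg.solve(A,b); return X,[float(np.linalg.norm(M@(X-o))) for o,M in R]
E
python3 - <<'E'
from h import *
A=lambda u,v:("w1",170+u/3.6,200+v/3.6)
Z=lambda u,v:("w2",150+u/2.9,100+v/2.9)
Y=lambda u,v:("w2",350+u/8,100+v/8)
for n,q,r in [("keeperFR",A(640,388),Y(217,405)),("keeperFL",A(733,380),Y(405,378)),("stopFR",A(725,352),Y(415,285)),("stopFL",A(760,350),Y(480,280)),("boltL",A(689,62),Y(237,138)),("boltR",A(57,145),Z(160,124))]:
    X,e=tri2(q,r); print(n,np.round(X,1),np.round(e,1))
for n,q in [("boltL",Y(237,138)),("boltR",Z(160,124)),("boltLA",A(689,62)),("boltRA",A(57,145))]:
    print(n,np.round(onz(q[0],q[1],q[2],8,lp(q[0])),1))
for n,q in [("tipL1",Y(165,92)),("tipL2",Y(293,85)),("tipR1",Z(140,105)),("tipR2",Z(184,100))]:
    print(n,np.round(onz(q[0],q[1],q[2],8,lp(q[0])),1))
# rail line planes: intersect
def plane(q1,q2):
    o,d1=ray(q1[0],q1[1],q1[2],lp(q1[0]));_,d2=ray(q2[0],q2[1],q2[2],lp(q2[0]));n=np.cross(d1,d2);n/=np.linalg.norm(n);return n,n@o
n1,c1=plane(A(203,430),A(455,402)); 
for nm,(q1,q2) in {"front":(Z(120,213),Z(440,170)),"mid":(Z(120,218),Z(440,175)),"back":(Z(120,228),Z(440,183))}.items():
    n2,c2=plane(q1,q2)
    for y in (180,260,340):
        M=np.array([n1,n2,[0,1,0]]);print(nm,np.round(np.linalg.solve(M,[c1,c2,y]),1))
E
```

```text
keeperFR [515.  353.4 164.7] [0.2 0.2]
keeperFL [512.  375.3 165.1] [0.7 0.7]
stopFR [501.4 373.2 169.1] [0.4 0.4]
stopFL [501.  381.1 168.6] [0.2 0.2]
boltL [485.5 387.3  11.4] [0.1 0.1]
boltR [521.  136.2   9.6] [0.1 0.1]
boltL [485.5 388.    8. ]
boltR [521.2 135.6   8. ]
boltLA [486.8 388.    8. ]
boltRA [521.8 135.2   8. ]
tipL1 [477.7 374.8   8. ]
tipL2 [476.5 397.3   8. ]
tipR1 [511.8 126.7   8. ]
tipR2 [509.4 149.    8. ]
front [536.6 180.  163.6]
front [525.8 260.  164. ]
front [515.  340.  164.4]
mid [538.5 180.  161.1]
mid [527.7 260.  161.6]
mid [516.9 340.  162. ]
back [542.5 180.  156.1]
back [531.1 260.  157.3]
back [519.6 340.  158.6]
```

>>> {"method": "send_rows", "body": {"commands": [[85,-299,-38,30,0],[85,-299,-38,30,0],[85,-299,-38,30,0],[85,-299,-38,30,0],[85,-299,-38,30,0]]}}

```text
clock: 2.05
eef_pos: [524.7, 53.1, 264.5]
tool_rot: [-3.137, 0.0, 1.577]
force: [1.2, -0.9, 1.2]
width: 85.0
```

>>> {"method": "send_rows", "body": {"commands": [[85,-53,-7,6,0],[85,-53,-7,6,0],[85,-53,-7,6,0]]}}

```text
clock: 2.35
eef_pos: [516.4, 0.4, 258.3]
tool_rot: [-3.135, -0.0, 1.577]
force: [0.1, -0.2, 0.2]
width: 85.1
```

```bash
python3 -c "
from h import *
snap('wrist','w3');print(ctrl.read_state()['eef_pos'],ctrl.read_state()['clock'])
print('tin',onz('w1',460,138,132,lp('w1')),'top',onz('top',235,244,132))
print('cup',onz('top',411,169,104))
"
```

```text
[517.12865566   2.15704821 258.50446234] 2.4
tin [369.14443943 448.12271999 132.        ] top [370.3689768  449.70087067 132.        ]
cup [575.84573849 -26.1021762  104.        ]
```

View pics/w3.png

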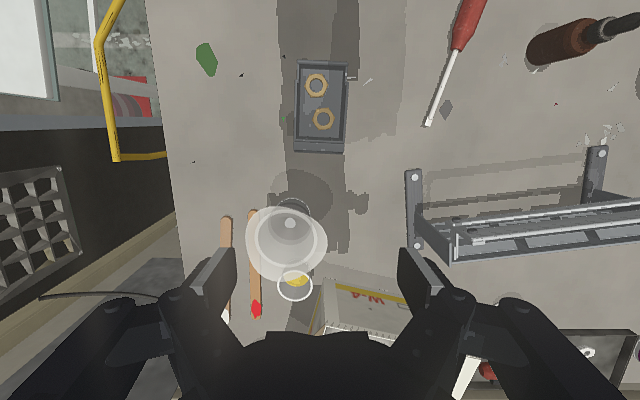

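```bash
python3 -c "
from h import *
crop('pics/w3.png',285,50,75,110,7,'pics/w3z.png')
"
```

```text
(no output)
```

View pics/w3z.png

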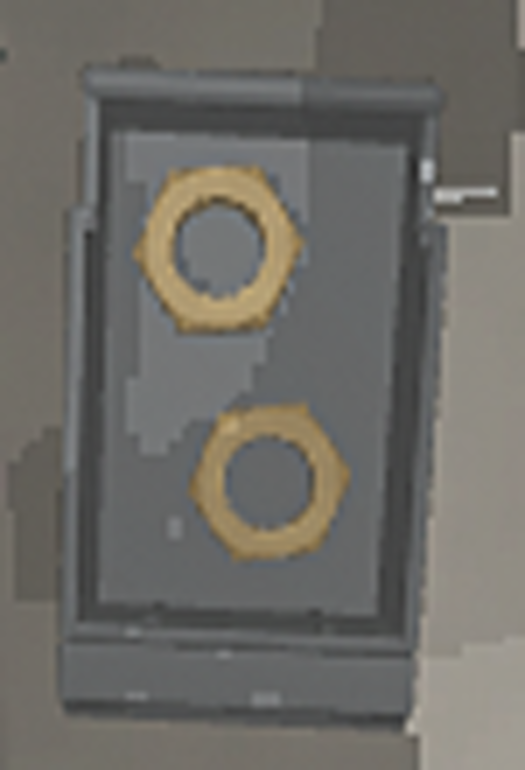

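```bash
python3 - <<'E'
from h import *
Q=lambda u,v,z:np.round(onz('w3',285+u/7,50+v/7,z,lp('w3')),1)
for n,u,v,z in [("lip R",60,705,58),("lip L",408,720,58),("sideR z60 rear",66,635,60),("sideL z60 rear",416,645,60),("sideR z60 fr",76,212,60),("sideL z60 fr",442,225,60),("floor FR",112,130,3),("floor FL",412,145,3),("floor BR",98,600,3),("floor BL",380,612,3),("front top R z32",85,72,32),("front top L",442,92,32)]: print(n,Q(u,v,z))
E
```

```text
lip R [479.6 -27.3  58. ]
lip L [481.7  31.5  58. ]
sideR z60 rear [467.9 -26.   60. ]
sideL z60 rear [469.1  32.2  60. ]
sideR z60 fr [403.  -23.4  60. ]
sideL z60 fr [404.5  34.   60. ]
floor FR [381.9 -20.6   3. ]
floor FL [384.1  34.    3. ]
floor BR [465.3 -24.1   3. ]
floor BL [467.2  30.6   3. ]
front top R z32 [377.8 -23.5  32. ]
front top L [380.5  36.1  32. ]
```

>>> {"method": "send_rows", "body": {"commands": [[85,2,-86,60,2.7],[85,2,-86,128,2.7],[85,2,-86,128,2.7],[85,2,-86,128,2.7],[85,2,-86,128,2.7]]}}

```text
clock: 2.9
eef_pos: [428.2, 6.4, 129.6]
tool_rot: [-3.131, -0.002, 1.537]
force: [0.5, -0.4, 0.0]
width: 85.0
```

>>> {"method": "send_rows", "body": {"commands": [[85,-3,3.5,50,0.4],[85,-3,3.5,90,0.4],[85,-3,3.5,90,0.4],[85,-3,3.5,90,0.4]]}}

```text
clock: 3.3
eef_pos: [432.5, 4.8, 40.7]
tool_rot: [-3.133, -0.001, 1.533]
force: [-0.0, -0.3, -0.2]
width: 85.2
```

>>> {"method": "send_rows", "body": {"commands": [[85,-1,-1,15,0],[85,-1,-1,15,0],[50,-1,-1,15,0],[50,-1,-1,15,0],[50,-1,-1,15,0]]}}

```text
clock: 3.8
eef_pos: [432.4, 4.3, 26.8]
tool_rot: [-3.136, -0.0, 1.533]
force: [0.7, 0.6, 5.6]
width: 59.3
```

>>> {"method": "send_rows", "body": {"commands": [[45,0,0,0,0],[45,0,0,0,0],[45,0,0,0,0]]}}

```text
clock: 4.1
eef_pos: [432.3, 4.3, 26.8]
tool_rot: [-3.136, -0.0, 1.533]
force: [0.2, -0.2, -2.3]
width: 59.5
```

>>> {"method": "send_rows", "body": {"commands": [[45,0,0,-10,0],[45,0,0,-30,0],[45,0,0,-60,0],[45,0,0,-95,0],[45,0,0,-130,0]]}}

```text
clock: 4.6
eef_pos: [432.0, 4.1, 157.7]
tool_rot: [-3.133, -0.0, 1.534]
force: [0.2, -0.9, -4.2]
width: 59.4
```

```bash
python3 -c "
from h import *
snap('wrist','w4');s=ctrl.read_state();print(s['eef_pos'],s['tool_rot'],s['force'],s['width'])
"
```

```text
[434.75663553   4.68204231 161.87342583] [-3.14129253e+00 -4.16813628e-04  1.53386346e+00] [ 0.246175   -0.67142003  0.80484451] 59.333306018356105
```

View pics/w4.png

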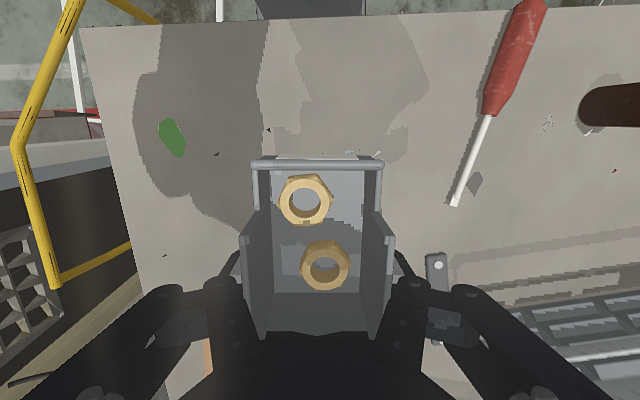

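```bash
python3 - <<'E'
from h import *
p=lp('w4')
for u,v in [(243,236),(393,234)]: print(np.round(onz('w4',u,v,195,p),1))
for u,v in [(252,163),(382,163)]: print('front32',np.round(onz('w4',u,v,167,p),1))
E
```

```text
[399.  -21.5 195. ]
[400.2  32.3 195. ]
front32 [376.9 -22.3 167. ]
front32 [379.   34.1 167. ]
```

>>> {"method": "send_rows", "body": {"commands": [[45,15,0,0,-1],[45,45,0,0,-3],[45,85,0,0,-5],[45,125,0,0,-7],[45,160,0,0,-10]]}}

```text
clock: 5.15
eef_pos: [439.5, 167.5, 160.9]
tool_rot: [-3.14, -0.001, 1.713]
force: [1.0, 0.5, -3.3]
width: 59.0
```

>>> {"method": "send_rows", "body": {"commands": [[45,35,10,0,0],[45,70,20,0,0],[45,95,30,0,0],[45,110,38,0,0],[45,115,42,0,0]]}}

```text
clock: 5.65
eef_pos: [463.4, 290.5, 159.7]
tool_rot: [-3.138, -0.002, 1.717]
force: [-0.1, -0.3, -3.3]
width: 59.1
```

>>> {"method": "send_rows", "body": {"commands": [[45,0,0,0,0],[45,0,0,0,0]]}}

```text
clock: 5.85
eef_pos: [462.3, 289.8, 158.6]
tool_rot: [-3.136, -0.001, 1.717]
force: [1.1, -0.5, -3.1]
width: 59.3
```

```bash
cat > st.py <<'E'
from h import *
def st():
    s=ctrl.read_state();c,sn=np.cos(.1399),np.sin(.1399)
    e=np.array(s['eef_pos']);d=e[:2]-[543.2,268]
    f=np.array(s['force'])
    print('t',round(s['clock'],2),'panel TCP',np.round([c*d[0]+sn*d[1],-sn*d[0]+c*d[1],e[2]],2),'F panel',np.round([c*f[0]+sn*f[1],-sn*f[0]+c*f[1],f[2]],1),'yaw',round(np.degrees(s['tool_rot'][2]),2),'rp',np.round(np.degrees(s['tool_rot'][:2]),2),'w',round(s['width'],1),'M',np.round(s['torque'],2))
st()
E
python3 st.py; python3 -c "
from h import *
snap('wrist','w5');snap('scene','s5')
crop('pics/s5.png',270,110,140,140,4.2,'pics/s5z.png')"
```

```text
t 5.85 panel TCP [-77.08  32.82 158.63] F panel [ 1.  -0.7 -3.1] yaw 98.4 rp [-1.7968e+02 -6.0000e-02] w 59.3 M [-0.01 -0.03  0.06]
```

View pics/w5.png

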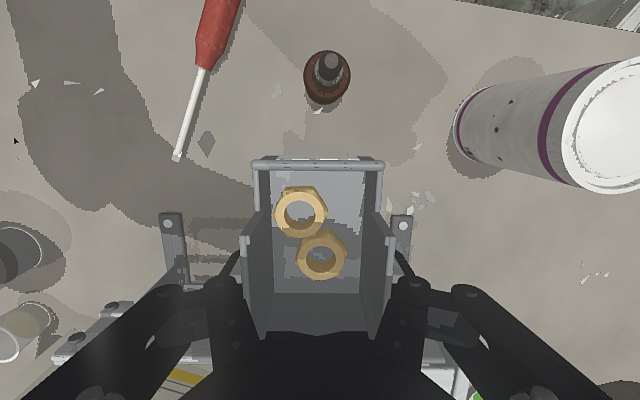

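View pics/s5z.png

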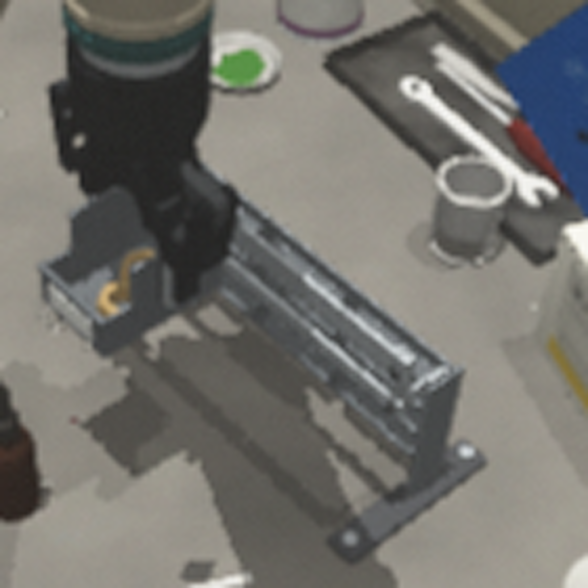

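>>> {"method": "send_rows", "body": {"commands": [[45,0,5,-1,0],[45,0,10,-1,0],[45,0,14,-1,0],[45,0,17,-1,0],[45,0,18,-1,0]]}}

```text
clock: 6.45
eef_pos: [481.3, 291.6, 160.0]
tool_rot: [-3.137, -0.001, 1.716]
force: [-0.3, 0.4, -4.0]
width: 59.2
```

```bash
python3 st.py
```

```text
t 6.45 panel TCP [-58.    32.03 160.03] F panel [-0.2  0.4 -4. ] yaw 98.29 rp [-1.7975e+02 -6.0000e-02] w 59.2 M [-0.02 -0.01  0.  ]
```

Now I'll feel forward in small steps.

>>> {"method": "send_rows", "body": {"commands": [[45,0,1,0,0],[45,0,2,0,0],[45,0,3,0,0],[45,0,3,0,0]]}}

```text
clock: 6.85
eef_pos: [484.3, 292.1, 160.0]
tool_rot: [-3.137, -0.001, 1.716]
force: [-0.1, -0.8, -3.3]
width: 59.6
```

```bash
python3 st.py
```

```text
t 6.85 panel TCP [-54.91  32.09 160.03] F panel [-0.2 -0.8 -3.3] yaw 98.29 rp [-1.7975e+02 -6.0000e-02] w 59.6 M [-0.01 -0.04 -0.02]
```

>>> {"method": "send_rows", "body": {"commands": [[45,0,1,0,0],[45,0,2,0,0],[45,0,2,0,0]]}}

```text
clock: 7.15
eef_pos: [486.5, 292.4, 160.0]
tool_rot: [-3.137, -0.001, 1.715]
force: [-1.0, 0.6, -2.7]
width: 59.1
```

```bash
python3 st.py
```

```text
t 7.15 panel TCP [-52.75  32.09 160.01] F panel [-0.9  0.7 -2.7] yaw 98.29 rp [-1.7976e+02 -6.0000e-02] w 59.1 M [-0.05 -0.02 -0.03]
```

>>> {"method": "send_rows", "body": {"commands": [[45,0,1,0,0],[45,0,2,0,0],[45,0,2,0,0]]}}

```text
clock: 7.45
eef_pos: [488.6, 292.7, 160.0]
tool_rot: [-3.137, -0.001, 1.715]
force: [-0.5, -0.6, -3.3]
width: 59.4
```

>>> {"method": "send_rows", "body": {"commands": [[45,0,1,0,0],[45,0,2,0,0],[45,0,2,0,0]]}}

```text
clock: 7.75
eef_pos: [488.7, 292.8, 159.7]
tool_rot: [-3.134, -0.0, 1.716]
force: [-4.9, -0.8, -2.0]
width: 59.3
```

>>> {"method": "send_rows", "body": {"commands": [[45,0,-0.7,0,0],[45,0,-0.7,4,0],[45,0,-0.7,8,0],[45,0,-0.7,12,0],[45,0,-0.7,12,0]]}}

```text
clock: 8.25
eef_pos: [487.8, 292.3, 146.9]
tool_rot: [-3.133, 0.0, 1.715]
force: [-0.2, 0.5, -3.4]
width: 59.2
```

```bash
python3 st.py
```

```text
t 8.25 panel TCP [-51.43  31.76 146.93] F panel [-0.2  0.6 -3.4] yaw 98.29 rp [-1.7952e+02  2.0000e-02] w 59.2 M [-0.03 -0.02  0.  ]
```

>>> {"method": "send_rows", "body": {"commands": [[45,0,0,2,0],[45,0,0,4,0],[45,0,0,6,0],[45,0,0,6,0]]}}

```text
clock: 8.65
eef_pos: [487.7, 292.1, 140.6]
tool_rot: [-3.133, 0.001, 1.715]
force: [0.2, -0.1, -3.2]
width: 59.1
```

```bash
python3 st.py
```

```text
t 8.65 panel TCP [-51.61  31.63 140.64] F panel [ 0.1 -0.2 -3.2] yaw 98.29 rp [-1.7949e+02  3.0000e-02] w 59.1 M [-0.01  0.04 -0.  ]
```

>>> {"method": "send_rows", "body": {"commands": [[45,0,0,2,0],[45,0,0,4,0],[45,0,0,4,0]]}}

```text
clock: 8.95
eef_pos: [487.5, 291.9, 136.3]
tool_rot: [-3.132, 0.001, 1.716]
force: [0.6, -0.9, -2.3]
width: 59.4
```

```bash
python3 st.py
```

```text
t 8.95 panel TCP [-51.82  31.48 136.34] F panel [ 0.5 -1.  -2.3] yaw 98.3 rp [-1.7947e+02  5.0000e-02] w 59.4 M [-0.03  0.03  0.04]
```

>>> {"method": "send_rows", "body": {"commands": [[45,0,0.5,1,0],[45,0,0.5,2,0],[45,0,0.5,3,0],[45,0,0.5,3,0]]}}

```text
clock: 9.35
eef_pos: [487.9, 292.0, 133.2]
tool_rot: [-3.132, 0.001, 1.716]
force: [-0.8, -0.6, -3.0]
width: 59.4
```

>>> {"method": "send_rows", "body": {"commands": [[45,0,0.2,1,0],[45,0,0.2,2,0],[45,0,0.2,2,0]]}}

```text
clock: 9.65
eef_pos: [488.0, 291.9, 131.0]
tool_rot: [-3.132, 0.001, 1.715]
force: [-0.6, 0.2, -3.7]
width: 59.5
```

```bash
python3 st.py
```

```text
t 9.65 panel TCP [-51.31  31.34 131.03] F panel [-0.5  0.3 -3.7] yaw 98.29 rp [-1.7944e+02  6.0000e-02] w 59.5 M [ 0.05 -0.01  0.  ]
```

>>> {"method": "send_rows", "body": {"commands": [[45,0,0.2,1,0],[45,0,0.2,2,0],[45,0,0.2,2,0]]}}

```text
clock: 9.95
eef_pos: [488.1, 291.8, 128.9]
tool_rot: [-3.132, 0.001, 1.715]
force: [-0.6, 0.4, -3.4]
width: 59.3
```

>>> {"method": "send_rows", "body": {"commands": [[45,0,0.2,1,0],[45,0,0.2,2,0],[45,0,0.2,2,0]]}}

```text
clock: 10.25
eef_pos: [488.4, 291.9, 127.0]
tool_rot: [-3.132, 0.001, 1.715]
force: [0.5, -0.4, -1.0]
width: 59.7
```

```bash
python3 st.py
```

```text
t 10.25 panel TCP [-50.97  31.27 127.04] F panel [ 0.5 -0.5 -1. ] yaw 98.29 rp [-1.7944e+02  8.0000e-02] w 59.7 M [-0.06 -0.04 -0.01]
```

>>> {"method": "send_rows", "body": {"commands": [[45,0,0,0.5,0],[45,0,0,1,0],[45,0,0,1,0]]}}

```text
clock: 10.55
eef_pos: [488.5, 291.9, 126.8]
tool_rot: [-3.133, 0.002, 1.715]
force: [-1.6, -1.6, 5.1]
width: 59.9
```

```bash
python3 st.py; python3 -c "
from h import *
snap('scene','s6')
crop('pics/s6.png',270,110,140,140,4.2,'pics/s6z.png')"
```

```text
t 10.55 panel TCP [-50.87  31.28 126.81] F panel [-1.8 -1.4  5.1] yaw 98.29 rp [-1.7948e+02  1.0000e-01] w 59.9 M [-0.31  0.04 -0.08]
```

View pics/s6z.png

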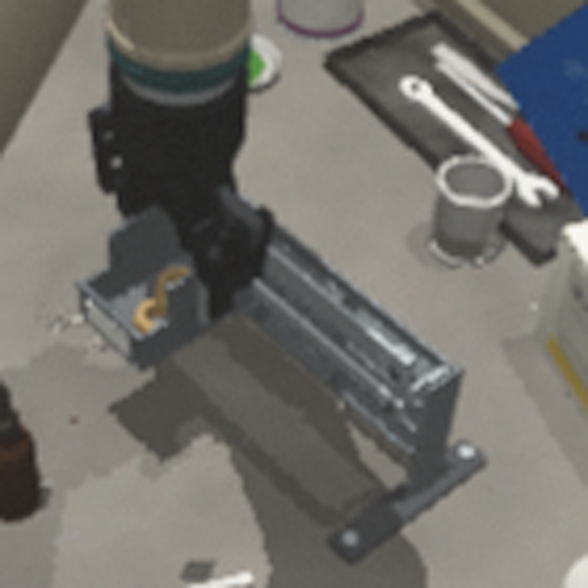

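>>> {"method": "send_rows", "body": {"commands": [[45,0,-1,-0.3,0],[45,0,-2,-0.3,0],[45,0,-2,-0.3,0]]}}

```text
clock: 10.9
eef_pos: [486.4, 291.6, 127.0]
tool_rot: [-3.132, 0.002, 1.716]
force: [-0.7, -0.1, -1.0]
width: 59.5
```

```bash
python3 st.py
```

```text
t 10.9 panel TCP [-52.98  31.33 127.01] F panel [-0.7  0.  -1. ] yaw 98.3 rp [-1.7948e+02  9.0000e-02] w 59.5 M [-0.03 -0.01 -0.02]
```

>>> {"method": "send_rows", "body": {"commands": [[45,0,-1,0,0],[45,0,-2,0,0],[45,0,-2,0,0]]}}

```text
clock: 11.2
eef_pos: [485.4, 291.6, 127.1]
tool_rot: [-3.134, 0.001, 1.715]
force: [2.9, 0.6, -3.2]
width: 59.1
```

```bash
python3 st.py
```

```text
t 11.2 panel TCP [-53.94  31.45 127.1 ] F panel [ 3.   0.2 -3.2] yaw 98.28 rp [-1.7958e+02  5.0000e-02] w 59.1 M [ 0.14 -0.71  0.01]
```

>>> {"method": "send_rows", "body": {"commands": [[45,0,2.5,0.3,0.2],[45,4,2.5,0.3,0.2],[45,8,2.5,0.3,0.2],[45,12,2.5,0.3,0.2],[45,14,2.5,0.3,0.2]]}}

```text
clock: 11.7
eef_pos: [485.8, 306.5, 126.9]
tool_rot: [-3.135, 0.001, 1.712]
force: [-0.0, -2.3, 1.3]
width: 58.9
```

```bash
python3 st.py
```

```text
t 11.7 panel TCP [-51.49  46.1  126.86] F panel [-0.3 -2.2  1.3] yaw 98.11 rp [-1.7959e+02  4.0000e-02] w 58.9 M [-0.49 -0.28 -0.06]
```

>>> {"method": "send_rows", "body": {"commands": [[45,5,0,0,0],[45,10,0,0,0],[45,15,0,0,0],[45,20,0,0,0],[45,24,0,0,0]]}}

```text
clock: 12.2
eef_pos: [482.2, 330.9, 126.8]
tool_rot: [-3.134, 0.0, 1.713]
force: [0.7, -2.7, 1.8]
width: 59.2
```

```bash
python3 st.py
```

```text
t 12.2 panel TCP [-51.63  70.75 126.83] F panel [ 0.4 -2.8  1.8] yaw 98.13 rp [-1.7959e+02  3.0000e-02] w 59.2 M [-0.5  -0.29 -0.1 ]
```

>>> {"method": "send_rows", "body": {"commands": [[45,2,0,0,0],[45,4,0,0,0],[45,6,0,0,0],[45,7,0,0,0],[45,7,0,0,0]]}}

```text
clock: 12.7
eef_pos: [481.2, 338.1, 126.9]
tool_rot: [-3.135, -0.0, 1.713]
force: [0.3, -2.3, 2.0]
width: 59.0
```

```bash
python3 st.py
```

```text
t 12.7 panel TCP [-51.61  78.02 126.87] F panel [-0.  -2.4  2. ] yaw 98.14 rp [-179.6   -0. ] w 59.0 M [-0.4  -0.28 -0.08]
```

>>> {"method": "send_rows", "body": {"commands": [[45,1,0,0,0],[45,2,0,0,0],[45,2,0,0,0]]}}

```text
clock: 13.0
eef_pos: [481.0, 339.9, 126.8]
tool_rot: [-3.135, 0.0, 1.713]
force: [-0.3, -3.8, 2.4]
width: 59.6
```

```bash
python3 st.py
```

```text
t 13.0 panel TCP [-51.59  79.85 126.83] F panel [-0.8 -3.7  2.4] yaw 98.14 rp [-1.796e+02  2.000e-02] w 59.6 M [-0.65 -0.39 -0.1 ]
```

>>> {"method": "send_rows", "body": {"commands": [[45,0.7,0,0,0],[45,1.4,0,0,0],[45,1.4,0,0,0]]}}

```text
clock: 13.3
eef_pos: [481.0, 339.8, 126.8]
tool_rot: [-3.134, 0.003, 1.712]
force: [-0.5, -5.5, 5.2]
width: 59.2
```

```bash
python3 st.py
```

```text
t 13.3 panel TCP [-51.59  79.82 126.83] F panel [-1.3 -5.4  5.2] yaw 98.08 rp [-1.7957e+02  1.6000e-01] w 59.2 M [-1.07 -0.32 -0.08]
```

>>> {"method": "send_rows", "body": {"commands": [[45,1,0,0,0],[45,2,0,0,0],[45,2,0,0,0]]}}

```text
clock: 13.6
eef_pos: [481.0, 339.8, 126.8]
tool_rot: [-3.134, 0.006, 1.711]
force: [-0.5, -7.8, 5.4]
width: 59.1
```

```bash
python3 st.py
```

```text
t 13.6 panel TCP [-51.62  79.79 126.83] F panel [-1.6 -7.6  5.4] yaw 98.0 rp [-179.54    0.37] w 59.1 M [-1.16 -0.3  -0.14]
```

>>> {"method": "send_rows", "body": {"commands": [[45,0,0.8,0,0],[45,0,1.4,0,0],[45,0,1.4,0,0]]}}

```text
clock: 13.9
eef_pos: [481.0, 339.7, 126.9]
tool_rot: [-3.131, 0.007, 1.711]
force: [-3.2, -5.0, 5.9]
width: 59.4
```

```bash
python3 st.py;python3 -c "
from h import *
snap('scene','s7')
crop('pics/s7.png',270,110,140,140,4.2,'pics/s7z.png')"
```

```text
t 13.9 panel TCP [-51.6   79.71 126.88] F panel [-3.8 -4.5  5.9] yaw 98.04 rp [-179.41    0.42] w 59.4 M [-0.7   0.36 -0.07]
```

View pics/s7z.png

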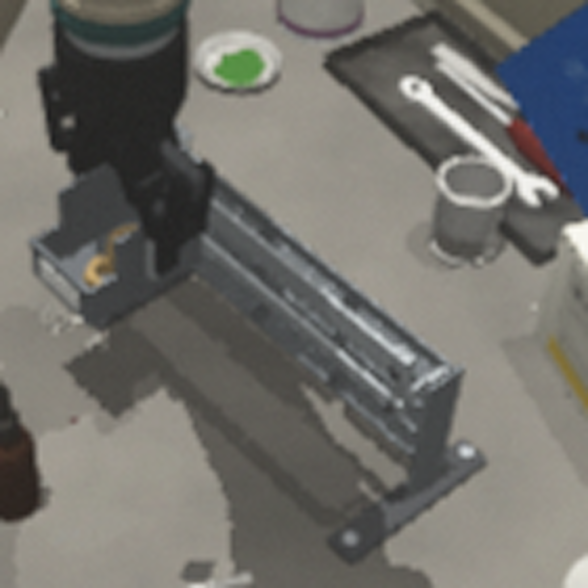

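>>> {"method": "send_rows", "body": {"commands": [[62,0,0,0,0],[66,0,0,0,0],[72,0,0,0,0],[75,0,0,0,0]]}}

```text
clock: 14.35
eef_pos: [480.9, 340.4, 126.8]
tool_rot: [-3.131, 0.006, 1.711]
force: [-0.3, 0.4, -0.5]
width: 75.2
```

```bash
python3 st.py;python3 -c "
from h import *
snap('wrist','w8');snap('scene','s8')
crop('pics/s8.png',270,110,140,140,4.2,'pics/s8z.png')"
```

```text
t 14.35 panel TCP [-51.59  80.42 126.8 ] F panel [-0.3  0.4 -0.5] yaw 98.06 rp [-179.42    0.35] w 75.2 M [ 0.03 -0.05  0.08]
```

View pics/w8.png

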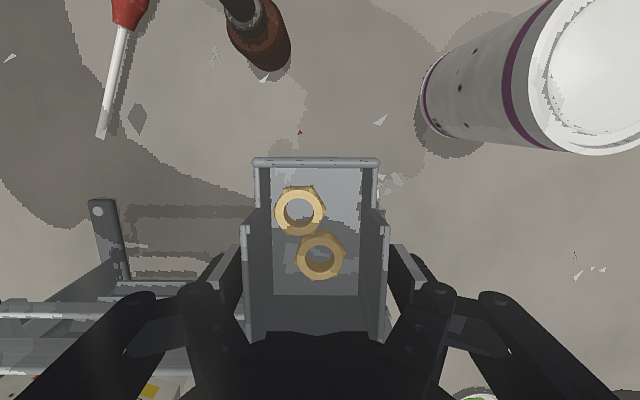

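View pics/s8z.png

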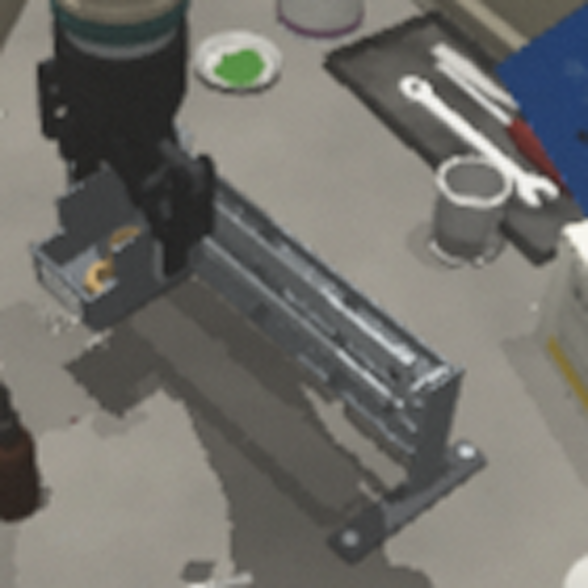

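>>> {"method": "send_rows", "body": {"commands": [[85,0,0,0,0],[85,0,0,0,0],[85,0,0,-5,0],[85,0,0,-15,0],[85,0,0,-30,0]]}}

```text
clock: 14.95
eef_pos: [481.0, 340.2, 157.4]
tool_rot: [-3.131, 0.007, 1.711]
force: [-0.0, 0.1, 0.0]
width: 85.1
```

```bash
python3 st.py
```

```text
t 14.95 panel TCP [-51.57  80.15 157.4 ] F panel [-0.   0.1  0. ] yaw 98.06 rp [-179.37    0.41] w 85.1 M [-0.04  0.01  0.  ]
```

>>> {"method": "send_rows", "body": {"commands": [[85,0,0,-40,0],[85,0,0,-80,0],[85,0,0,-120,0],[85,0,0,-130,0],[85,0,0,-130,0]]}}

```text
clock: 15.45
eef_pos: [482.9, 342.2, 290.3]
tool_rot: [-3.135, 0.005, 1.711]
force: [0.2, -0.1, -0.6]
width: 85.1
```

>>> {"method": "send_rows", "body": {"commands": [[85,-10,40,0,0],[85,-20,80,0,0],[85,-20,80,0,0],[85,-20,80,0,0]]}}

```text
clock: 15.85
eef_pos: [564.7, 332.5, 287.7]
tool_rot: [-3.131, 0.006, 1.71]
force: [-1.5, 1.3, -0.5]
width: 85.3
```

```bash
python3 st.py;python3 -c "
from h import *
snap('wrist','w9');snap('scene','s9');snap('top','t9')
crop('pics/s9.png',230,110,170,170,3.5,'pics/s9z.png')
crop('pics/w9.png',150,20,300,230,2.6,'pics/w9z.png')"
```

```text
t 15.85 panel TCP [ 30.32  60.89 287.67] F panel [-1.3  1.4 -0.5] yaw 97.96 rp [-179.42    0.34] w 85.3 M [ 0.05  0.05 -0.  ]
```

View pics/w9z.png

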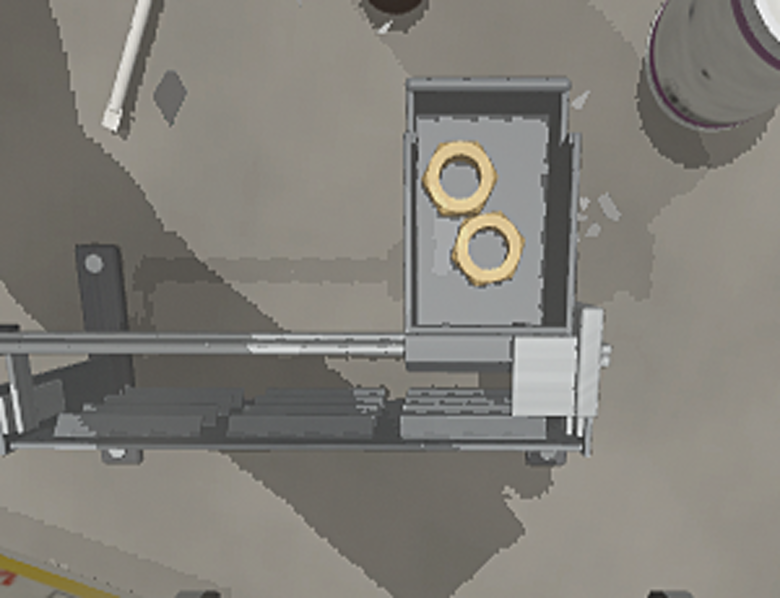

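View pics/s9z.png

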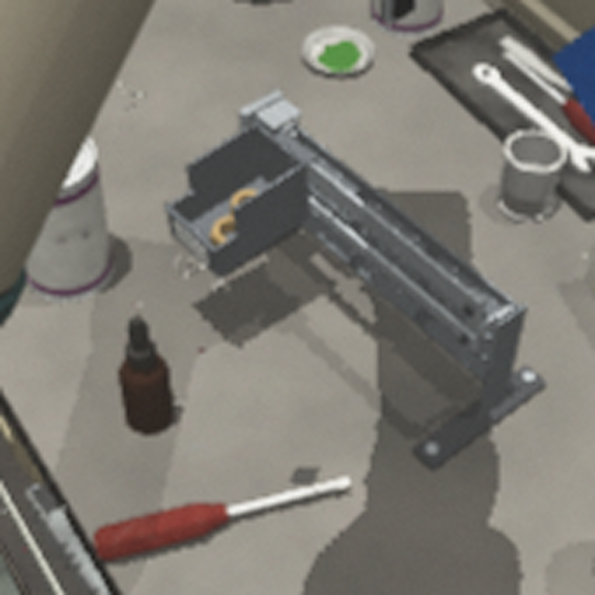

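View pics/t9.png

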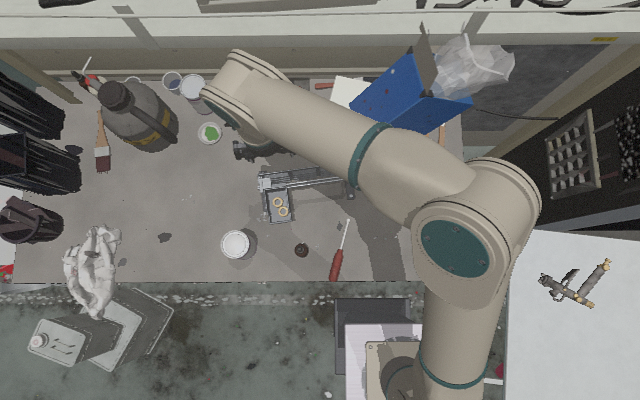

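```bash
python3 - <<'E'
from h import *
p=lp('w9')
def P(u,v,z):
    X=onz('w9',150+u/2.6,20+v/2.6,z,p);d=X[:2]-[543.2,268];c,s=np.cos(.1399),np.sin(.1399);return np.round([c*d[0]+s*d[1],-s*d[0]+c*d[1]],1)
print('lip right corner',P(405,364,158),'side R',P(404,135,160),'side L',P(578,138,160),'L rear',P(573,325,160),'stop FR z169',P(582,310,169),'keeper R',P(512,338,167))
E
```

```text
lip right corner [-6.2 49.6] side R [-81.5  50.2] side L [-80.6 107.3] L rear [-20.2 108.9] stop FR z169 [-25.9 110. ] keeper R [-16.3  86.9]
```

```bash
python3 -c "
from h import *
print(ctrl.finish_job())"
```

```text
the job is handed in; nothing more can be done
None
```

The bin is hanging on the top rail against the end stop, with both nuts still in it. I handed the job in at about 16 s of the 58 s allowed, with the gripper clear of everything.

- **Finding the rail:** I brought the bin up to the rail and felt contact at about 5 N. I lowered it until the lip rested with the rail top at about 157 mm, 3 mm below nominal. The rail sits about 16–17 mm nearer than nominal. A gentle pull back met resistance, so the lip had caught.
- **Sliding home:** I slid it left under the keeper until it stopped dead at 79.8 mm along the rail (home is 80). The highest forces I read were about 8 N sideways on the stop and about 5 N against the rail.
- **Last checks:** The final pictures show the bin hanging level, and the tin, dropper and screwdriver look undisturbed. I never went near the mixing cup, but the arm hides it in the last pictures. The lip's right end measures 49.6 to 50.2 mm, where home is 50.
- **Disagreement:** The left side reads 107 to 109 mm in the picture, against 110 at the stop. I put this down to pixel error, because the same picture makes the bin 1 to 3 mm too narrow. I did not nudge the bin again after letting go to confirm it still touches the stop.

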